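# Zero a bench stone mill by feel, set its gap on the rim scale and lock it

## Robot

A 6-joint arm with a two-finger parallel gripper is mounted at the origin on the work surface. World frame = base frame: x ahead of the robot, y to its left, z up, the work surface at z = 0. Lengths are in mm, angles in rad, forces in N, time in s.
With the tool pointing down it reaches from about 275 to 875 mm from the base axis. Payload 12.5 kg.
Tool frame: the origin (TCP) lies at the very end of the fingers, on their centre line; the grasp point (between the pads) lies 19 mm behind it (bot.tcp_to_grasp is the distance from the TCP to the grasp point, in mm); z points along the fingers, x is the direction in which the jaws open and shut, and the axes are right-handed (so a half turn about z gives the same grasp; the last joint's range is limited). The gripper opens to 85 mm and grips with 20 to 120 N. Pads are 22 mm wide; open, the fingers measure 114 mm over their backs; the gripper's body (76 mm by 85 mm) begins 54 mm behind the grasp point. The pads swing forward as they close: fully open they stand 13 mm farther back than shut.
Start: joints at [-1.287, 0.351, 1.652, -0, 1.139, -0.085], TCP at [198.291, -512.996, 231.29] pointing down, gripper open.
Joint ranges: [-2.75, 2.75], [-0.79, 2.1], [0.01, 2.65], [-1.57, 4.71], [0.07, 3.14], [-2.87, 2.87]. Speed limits (rad/s): [2.22, 2.22, 2.79, 3.14, 3.14, 3.14].

## Interface

Orientations are given as a rotation vector (axis times angle).
In Python, from cell import bot, inverse_kinematics, cams gives the robot as it stands. Calls block until the motion is done:
- bot.move_ptp(position, orientation): joint-space move of the TCP to a pose.
- bot.movel(position, attitude=None, max_speed=150, stop_force=None): straight line of the TCP; attitude=None keeps the orientation; max_speed is the mean speed in mm/s. With stop_force (N) it stops when the force on the tool has changed by that much, and returns True; else False.
- bot.move_j(angles): joint-space move.
- bot.gripper_open() and bot.gripper_close(effort=None): open the fingers fully, or close them until they stop; effort is the grip in N (None keeps the last).
- bot.hold(seconds).
- inverse_kinematics(position, orientation): joint angles nearest the present ones, or None.
- cams.camera(name): name is "side" or "top" or "wrist"; returns a dict with "image" (400x640x3 uint8, blue, green, red), "fovy" (degrees; the focal length in pixels is half the picture's height over the tangent of half this angle, whatever the lens; pixels are square), "cx", "cy" (the principal point, pixels), "rvec" (rotation vector, rad) and "tvec" (3), from world to camera coordinates, as OpenCV has them. Camera axes: x right, y down, z forward; pixel columns grow to the right and rows downward; lengths in mm; the calibration is good to about 2 mm. A picture is of the moment at which its call begins. There is no depth.
A pose or a line that the arm cannot do raises bot.MotionError and nothing moves.
- bot.finish_job(): hands the job in, once; it reports no verdict.
Readings, each from a call of its own:
- bot.read_clock(): time.
- bot.read_q(): joint angles.
- bot.read_dq(): joint speeds.
- bot.read_tau(): joint torques, N m.
- bot.read_eef_pos(): TCP position.
- bot.read_tcp_rot(): TCP orientation.
- bot.read_ft_force(): force on the tool from outside, world axes, zero at the start.
- bot.read_torque(): the same for the moment, N m.
- bot.read_opening(): finger opening in mm.
Only numpy, scipy, OpenCV 4.12 (cv2) and the standard library are available. Lean on these libraries where they do the work, as an engineer would, in place of code of your own. Each camera call takes 0.05 s, during which the arm holds its last target.

## Task

The mill's stones have worn, so its zero is not known: with the blue crank grip turn the handwheel clockwise (seen from above) until you feel the stones just touch, gently, without jamming them together, then open it a quarter turn (nine small divisions of the scale, read at the red pointer on the far rim). Then swing the red-knobbed locking lever anticlockwise until the wheel is firmly clamped, let go, and leave the jars, bottle, cup, funnel, brush and spatula where they are.

Things in the scene. Friction and masses are not known exactly. Their poses are not given: they have to be found in the camera images.
- wheel_centre (a point): Centre of the black handwheel, level, axis vertical, on a white mill (cabinet 240 x 290, 85 high) fixed to the bench; rim ring: centre-line radius 85 mm, 16 thick, mid-height here, 185 above the bench. Axes are the mill's: x away from the robot within 0.3 rad. A fixed hopper 80 across rises 65 mm above this point. Fixed scale ring below, 200 across: a line every 10 degrees, longer every 30
- crank_centre (a point): Centre (half-way up) of the wheel's upright blue crank grip, 22 mm in diameter, 50 tall, revolving freely on its pin 85 mm from the wheel's axis; 40 mm above wheel_centre. Clockwise from above closes the stones, anticlockwise opens. The wheel turns freely with about 0.12 N m (1.5 N at the crank), stays where left and is 1.0 to 2.25 rad open at the start (stop at 2.35 rad)
- pointer (a point): Tip of the red pointer on the handwheel's rim, directly opposite the crank, 107 mm from the wheel's axis and 35 mm below wheel_centre; it stands outside the scale ring on the far side, and moves with the wheel
- stone_gap (a joint): Gap between the stones, hidden in the mill, in m: 0 touching, 0.5 mm per whole turn of the wheel anticlockwise (0.125 mm a quarter turn); this reading is far too coarse to set it by. Where the wheel stands when they touch varies by 0.3 rad either way. Turned back, the gap opens at once: the quarter turn counts from the farthest point of the closing turn
- lower_stone (a joint): How far the lower stone is forced down on its springs by turning on after touching, in m: 0 free, 0.5 mm per whole turn (0.016 mm at 0.2 rad); the reading is too coarse to work by. At touch the resistance steps from 1.5 N to 6 N at the crank, then rises 3 N m per rad of over-turning. Beyond 0.2 rad (about 13 N at the crank) the stones jam. Friction holds most of what it has given
- lock_pivot (a point): Vertical axis of the locking lever, on a steel pillar at the front left of the mill, at the height of the lever's knob centre (186 mm above the bench)
- lock_knob (a point): Centre of the red ball knob, 28 mm in diameter, at the end of the locking lever, 75 mm from lock_pivot and at the same height; the lever's arm rises to it from below
- lock_lever (a joint): Angle of the locking lever in rad, growing anticlockwise seen from above: 0 loose, 0 to 0.15 at the start, when it points away and to the left; swung anticlockwise, towards the robot, it takes about 4 N at the knob; from about 0.8 its brake shoe presses on the wheel and it stiffens to some 8 N; beyond 0.95 the wheel is clamped, the end stop is at 1.2. It stays where it is left
- cup_steel: steel receiving cup, 72 mm across, 60 mm high, standing under the mill's spout on the right; origin at the centre of its underside; to be left alone
- feed_funnel: black funnel, 90 mm across, 100 mm high, standing mouth down on the bench; to be left alone
- jar_amber: amber jar with black cap, 60 mm across, 85 mm high; to be left alone
- jar_clear: clear jar with white cap, 60 mm across, 85 mm high; to be left alone
- wash_bottle: white bottle with red cap, 66 mm across, 150 mm high; to be left alone
- spatula: spatula, 190 mm long, lying on the bench; to be left alone
- brush: brush, 180 mm long, lying on the bench; to be left alone

How it is judged (in metres and radians):
On the way, in this order (a step that is already met when the one before it is completed fails the run):
1. the stones are brought to touch (wheel within 5 degrees of touching) (value of joint stone_gap below 7e-06 m), for 0.1 s.
2. the wheel is opened a quarter turn, within 12 degrees (value of joint stone_gap between 0.0001083 and 0.0001417 m), for 0.3 s.
3. the locking lever is swung to clamp the wheel (beyond 0.95 rad) (value of joint lock_lever above 0.95 rad), for 0.1 s.
At the end, for the whole second after the job is handed in: After the stones have been brought to touch, the wheel stands a quarter turn open from there, within 12 degrees (stone gap 0.108 to 0.142 mm), and the locking lever is swung beyond 0.95 rad, where it clamps the wheel (all of step 2 and value of joint lock_lever above 0.95 rad).
It fails at once if the stones are jammed: over-turned more than 0.2 rad, about 13 N at the crank, past touching (value of joint lower_stone above 1.6e-05 m).
It fails at once if one of the bystanders is pushed or carried more than 20 mm (distance of any of cup_steel, feed_funnel, jar_amber, jar_clear, wash_bottle, spatula, brush from where it was at the start of the episode above 0.02 m).
It also fails if it takes over 72 s, if anything falls off the work surface, if the arm or the gripper's body presses on something with over 40 N, if the wrist force passes 120 N, or if a joint passes its speed limit or range.

## Working session

There is one attempt and no reset: what is moved stays moved. The work goes in short steps, each a Python script; the robot and the scene stay as the last script left them, time stands still between calls to the robot, and variables do not carry over. Pictures are saved under pics/ and viewed, and the job is handed in when it is done.

```bash
ls; mkdir -p pics
python3 - <<'E'
from cell import bot,cams
import cv2
for n in ["side","top","wrist"]:
    c=cams.camera(n); cv2.imwrite(f"pics/a_{n}.png",c["image"]); print(n,c["fovy"],c["cx"],c["cy"],c["rvec"],c["tvec"])
print(bot.read_clock(),bot.read_tcp_rot(),bot.read_ft_force())
E
```

```text
pics
side 48.36453569106524 322.5851734058722 198.19436811142208 [ 0.25504546 -2.82305484  1.20707872] [ 465.91386273  217.36754089 1556.19462214]
top 46.63957400304493 324.67083957266505 196.71587280758558 [ 2.19174214 -2.13800611  0.11805388] [ -77.89223074  508.22839739 1597.99098058]
wrist 63.79995278032943 315.63525521108727 195.19805754015607 [-2.3695006   1.62331005  0.25877276] [-549.73278426  -39.91629342  380.54618128]
0.15 [-2.59058448e+00  1.77620432e+00  1.08200986e-03] [-0.74661497  0.06349182 -0.48176881]
```

View pics/a_top.png

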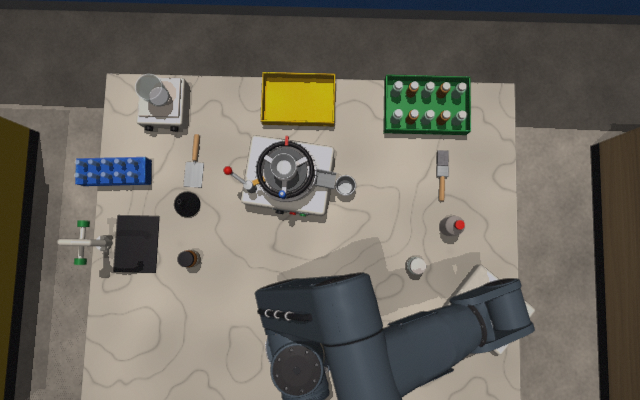

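View pics/a_side.png

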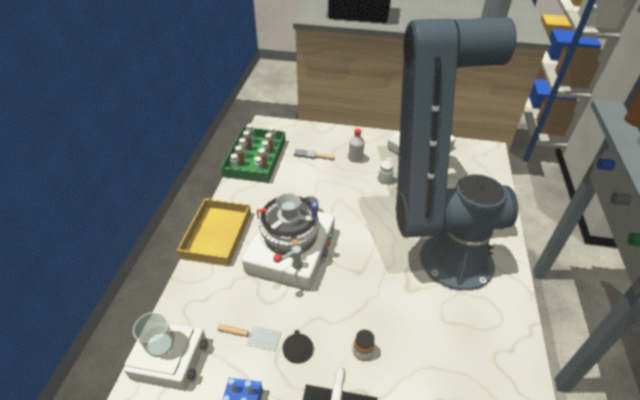

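```bash
cat > h.py <<'E'
import numpy as np,cv2
from cell import bot,cams,inverse_kinematics
from scipy.spatial.transform import Rotation as R
def K(c):
    f=200/np.tan(np.radians(c["fovy"])/2); return np.array([[f,0,c["cx"]],[0,f,c["cy"]],[0,0,1.]])
def ray(c,u,v,z):
    Rm=cv2.Rodrigues(np.array(c["rvec"]))[0]; t=np.array(c["tvec"]).ravel()
    o=-Rm.T@t; d=Rm.T@(np.linalg.inv(K(c))@[u,v,1]); s=(z-o[2])/d[2]; return o+s*d
def proj(c,p):
    return cv2.projectPoints(np.array(p,float).reshape(-1,3),np.array(c["rvec"]),np.array(c["tvec"]),K(c),None)[0].reshape(-1,2)
def blobs(im,col,roi,amin=4):
    h=cv2.cvtColor(im,cv2.COLOR_BGR2HSV); H,S,V=cv2.split(h)
    if col=="red": m=((H<8)|(H>172))&(S>140)&(V>70)
    else: m=(H>105)&(H<128)&(S>120)&(V>60)
    x0,y0,x1,y1=roi; mm=np.zeros(m.shape,np.uint8); mm[y0:y1,x0:x1]=m[y0:y1,x0:x1]
    n,l,s,c=cv2.connectedComponentsWithStats(mm)
    return [(tuple(c[i].round(1)),s[i].tolist()) for i in range(1,n) if s[i,4]>=amin]
E
python3 - <<'E'
from h import *
for n,roi in (("top",(205,120,365,225)),("side",(235,180,345,285))):
    c=cams.camera(n); 
    for col in("red","blue"): 
        for b,s in blobs(c["image"],col,roi): print(n,col,b,s,[ray(c,*b,z).round(1)[:2].tolist() for z in (150,186,225,250)])
    x0,y0,x1,y1=roi
    cv2.imwrite(f"pics/b_{n}.png",cv2.resize(c["image"][y0:y1,x0:x1],None,fx=5,fy=5,interpolation=cv2.INTER_CUBIC))
E
```

```text
top red (np.float64(286.2), np.float64(140.8)) [285, 136, 4, 10, 28] [[678.1, 65.4], [669.7, 62.1], [660.7, 58.7], [654.9, 56.4]]
top red (np.float64(227.5), np.float64(170.2)) [224, 167, 8, 8, 51] [[575.6, 253.3], [569.8, 245.5], [563.4, 237.2], [559.4, 231.8]]
top red (np.float64(292.5), np.float64(212.9)) [290, 212, 6, 3, 13] [[441.5, 37.0], [438.9, 34.5], [436.0, 31.7], [434.2, 30.0]]
top blue (np.float64(281.6), np.float64(194.2)) [278, 191, 8, 8, 30] [[501.3, 74.3], [497.3, 70.9], [492.9, 67.1], [490.0, 64.8]]
side red (np.float64(263.4), np.float64(209.4)) [261, 208, 5, 3, 8] [[675.5, 22.8], [662.9, 56.8], [649.3, 93.7], [640.6, 117.3]]
side red (np.float64(277.4), np.float64(257.1)) [275, 254, 6, 7, 33] [[577.5, 214.6], [568.2, 242.3], [558.2, 272.2], [551.7, 291.4]]
```

View pics/b_top.png

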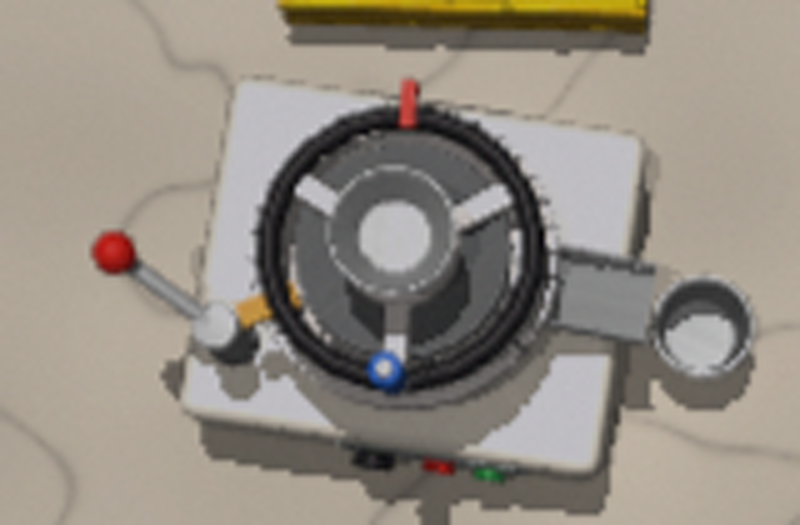

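View pics/b_side.png

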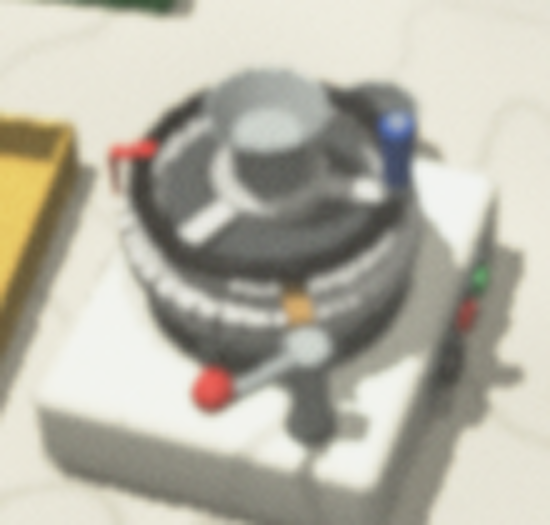

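```bash
cat >> h.py <<'E'
def att(phi,s=1):
    x=s*np.array([-np.sin(phi),np.cos(phi),0]); z=np.array([0,0,-1.]); y=np.cross(z,x)
    return R.from_matrix(np.c_[x,y,z]).as_rotvec()
E
python3 - <<'E'
from h import *
c=cams.camera("top"); print("wc",ray(c,285.8,169.8,185)); print("pivotcap",ray(c,205+217/5,120+322/5,180))
C=ray(c,285.8,169.8,185)[:2]
for s in (1,-1):
  for d in (180,150,120,90,60,40):
    p=np.radians(d); q=inverse_kinematics([C[0]+85*np.cos(p),C[1]+85*np.sin(p),206],att(p,s)); print(s,d,None if q is None else np.round(q,2))
q=inverse_kinematics([480,66,420],att(np.pi,1)); print(q)
bot.move_ptp([480,66,420],att(np.pi,1) )
c=cams.camera("wrist"); cv2.imwrite("pics/c.png",c["image"]); print(c["rvec"],c["tvec"],bot.read_clock(),bot.read_ft_force())
c=cams.camera("top"); cv2.imwrite("pics/c_top.png",c["image"])
E
```

```text
wc [575.85970804  60.31980055 185.        ]
pivotcap [526.69876289 178.16457108 180.        ]
1 180 [0.03 0.28 1.82 0.   1.04 1.6 ]
1 150 [0.11 0.31 1.77 0.   1.05 2.21]
1 120 [ 0.16  0.38  1.68 -0.    1.08  2.78]
1 90 None
1 60 [ 0.14  0.53  1.45 -0.    1.17 -2.48]
1 40 [ 0.11  0.56  1.39 -0.    1.19 -2.16]
-1 180 [ 0.03  0.28  1.82  0.    1.04 -1.54]
-1 150 [ 0.11  0.31  1.77  0.    1.05 -0.94]
-1 120 [ 0.16  0.38  1.68 -0.    1.08 -0.36]
-1 90 [ 0.17  0.46  1.56 -0.    1.13  0.17]
-1 60 [ 0.14  0.53  1.45 -0.    1.17  0.66]
-1 40 [ 0.11  0.56  1.39 -0.    1.19  0.98]
[0.04052321 0.09567444 1.51672054 0.         1.52919768 1.61131954]
[-2.05189224  2.05195656  0.32649039] [ 65.71837205 358.48905656 707.99899078] 2.7333 [-0.27797178 -0.45149683  0.29666511]
```

View pics/c.png

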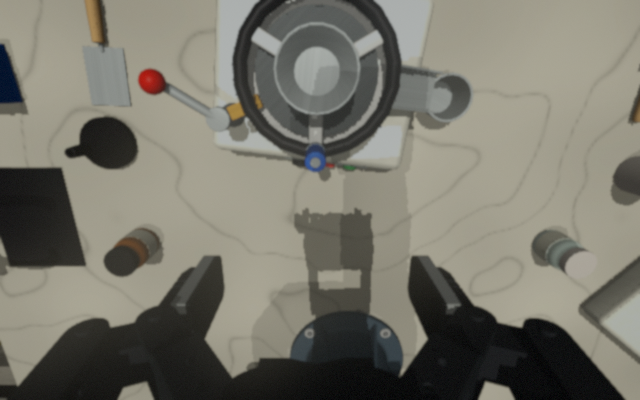

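Run:
```python
from h import *
c=cams.camera("wrist"); im=c["image"]
for col in("red","blue"):
    for b,s in blobs(im,col,(130,0,440,180)): print(col,b,s,[ray(c,*b,z).round(1)[:2].tolist() for z in (186,225,250)])
# rim: dark mask
g=im.max(axis=2); m=(g<50).astype(np.uint8); m[:,:225]=0;m[:,410:]=0;m[165:]=0
n,l,s,ce=cv2.connectedComponentsWithStats(m); i=1+np.argmax(s[1:,4]); print(s[i])
# rays of outermost rim pts: for each angle take outer, map to z185
ys,xs=np.nonzero(l==i); P=np.array([ray(c,x,y,185)[:2] for x,y in zip(xs,ys)])
C=np.array([576,62.]); 
from scipy.optimize import least_squares
for _ in range(3):
    r=np.hypot(*(P-C).T); k=(r>74)&(r<97); 
    f=least_squares(lambda p:np.hypot(*(P[k]-p[:2]).T)-p[2],[*C,85],loss="soft_l1"); C=f.x[:2]; print(f.x,k.sum())
cv2.imwrite("pics/d.png",cv2.resize(im[0:190,200:430],None,fx=3,fy=3,interpolation=cv2.INTER_CUBIC)); cv2.imwrite("pics/m.png",(l==i)[0:190,200:430]*255)
print(bot.read_clock())
```

```text
red (np.float64(151.2), np.float64(81.2)) [139, 70, 26, 24, 484] [[570.0, 247.1], [569.0, 228.3], [568.3, 216.2]]
red (np.float64(329.9), np.float64(165.1)) [328, 164, 5, 3, 12] [[475.4, 48.5], [484.2, 50.2], [489.8, 51.3]]
blue (np.float64(314.6), np.float64(159.4)) [305, 151, 20, 20, 211] [[482.3, 66.7], [490.4, 66.6], [495.5, 66.5]]
[240   0  46 114 756]
[580.32952329  68.81211841  76.29122684] 756
[580.98981851  69.30054035  76.16930038] 643
[581.24505275  69.13785765  76.52953877] 573
2.8333[ WARN:0@2.511] global loadsave.cpp:1063 imwrite_ Unsupported depth image for selected encoder is fallbacked to CV_8U.
```

View pics/d.png

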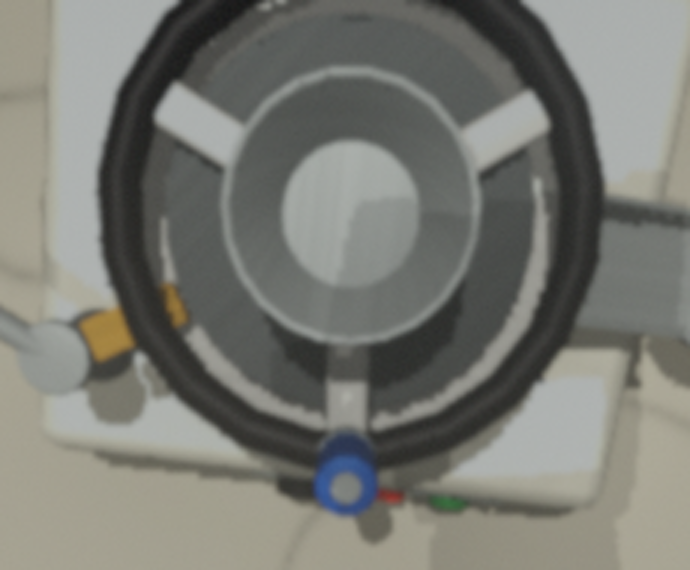

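View pics/m.png

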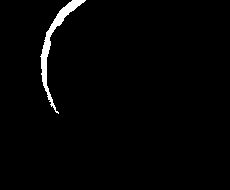

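Run:
```python
from h import *
c=cams.camera("wrist"); im=c["image"]
for u,v in((100,200),(602,200)): print("rim",ray(c,200+u/3,v/3,185).round(1))
for u,v in((222,205),(480,205),(351,65),(351,345)): print("hop",ray(c,200+u/3,v/3,250).round(1))
print("gripTop",ray(c,315.7,162.7,250).round(1)); print("cap",ray(c,219,118.5,175).round(1))
t=cams.camera("top")
for u,v in((285.8,169.8),):print("rim top",ray(t,u,v,185).round(1))
```

```text
rim [585.  155.5 185. ]
rim [584.9 -27.4 185. ]
hop [579.3 103.2 250. ]
hop [579.2  25.3 250. ]
hop [617.1  64.3 250. ]
hop [538.1  64.2 250. ]
gripTop [492.2  65.4 250. ]
cap [528.9 179.3 175. ]
rim top [575.9  60.3 185. ]
```

Run:
```python
from h import *
bot.move_ptp([492,65.4,340],att(np.pi,-1))
print(bot.movel([492,65.4,210],max_speed=120,stop_force=10))
f0=np.mean([bot.read_ft_force() for _ in range(10)],0)
bot.gripper_close(effort=25); bot.hold(.3)
print(f0,bot.read_ft_force(),bot.read_opening(),bot.read_eef_pos(),bot.read_clock())
t=cams.camera("side"); cv2.imwrite("pics/e.png",cv2.resize(t["image"][100:300,200:420],None,fx=3,fy=3))
```

```text
False
[-0.07498465 -0.02720908  0.20777086] [-0.25090773  0.6389165   3.59838822] 21.27453030319438 [492.0691349   65.4071533  210.18115904] 7.7167
```

View pics/e.png

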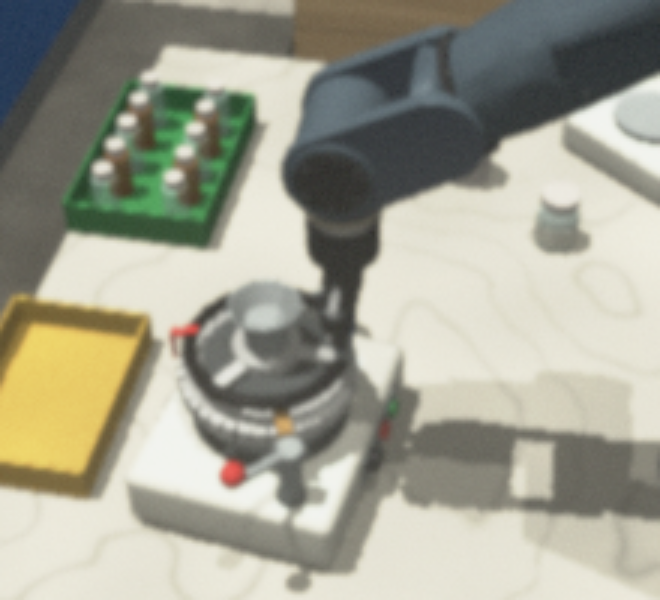

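```bash
cat >> h.py <<'E'
C=np.array([577.4,64.3]); 
def ang():
    p=bot.read_eef_pos(); return np.arctan2(p[1]-C[1],p[0]-C[0])%(2*np.pi), np.hypot(p[0]-C[0],p[1]-C[1])
def forces(a,n=6):
    F=[]
    for _ in range(n): F.append(bot.read_ft_force()); 
    F=np.mean(F,0); return F[0]*-np.sin(a)+F[1]*np.cos(a), F[0]*np.cos(a)+F[1]*np.sin(a), F[2]
def goto(a,r,z=210,v=40,sf=None):
    return bot.movel([C[0]+r*np.cos(a),C[1]+r*np.sin(a),z],att(a,-1),max_speed=v,stop_force=sf)
E
python3 - <<'E'
from h import *
a0,r0=ang(); r=r0; print(np.degrees(a0),r0)
for k in range(1,6):
    a=a0-np.radians(3)*k
    s=goto(a,r); aa,rr=ang(); print(s,np.round([np.degrees(aa),rr,r,*forces(aa)],2),bot.read_clock())
    fr=forces(aa,3)[1]
    r-= 0.05*np.clip(-fr,-6,6) if abs(fr)>3 else 0
bot.hold(.2); print(forces(aa))
E
```

```text
179.2377826501274 85.3570402514297
False [176.09  85.36  85.36  -1.42   2.03   5.05] 8.0333
False [173.07  85.36  85.36  -0.78   1.55   4.73] 8.2917
False [170.04  85.37  85.36  -1.39   1.96   6.2 ] 8.55
False [167.03  85.37  85.36  -1.76   1.73   5.52] 8.8083
False [164.02  85.4   85.36  -1.63   2.22   4.85] 9.0667
(np.float64(-0.7538437050441829), np.float64(1.8440483399745013), np.float64(4.580918484197929))
```

Run:
```python
from h import *
a,r=ang(); H=[]; amin=a
for k in range(60):
    a-=np.radians(2.5)
    s=goto(a,85.4,sf=6); aa,rr=ang(); f=forces(aa,8); amin=min(amin,aa)
    b=np.median(H[-8:]) if H else -1.3
    if s or k%4==0 or abs(f[0]-b)>2: print(s,np.round([np.degrees(aa),rr,*f],2),bot.read_clock())
    if abs(f[0]-b)>2.8 or s or abs(f[1])>15: break
    H.append(f[0])
print(np.degrees(amin)); 
for _ in range(3): bot.hold(.1); print(np.round(forces(aa),2),np.degrees(ang()[0]))
```

```text
False [161.39  85.4   -1.74   2.4    5.56] 9.5167
False [151.37  85.44  -1.4    1.05   4.85] 10.5167
False [141.36  85.45  -1.44   1.64   5.34] 11.5167
False [131.35  85.46  -1.8    2.47   3.5 ] 12.5167
False [121.36  85.45  -0.87   1.51   5.24] 13.5167
False [114.34  85.51   4.62   3.53   7.14] 14.2667
114.3434500861312
[3.35 2.05 6.  ] 114.32223851155396
[4.35 1.3  7.02] 114.34599175623227
[3.19 2.72 6.13] 114.34625747745453
```

Run:
```python
from h import *
a,r=ang()
for k in range(1):
    a-=np.radians(1.5)
    s=goto(a,85.4,v=15); bot.hold(.15); aa,rr=ang(); print(s,np.round([np.degrees(aa),rr,*forces(aa,20)],2),bot.read_clock())
c=cams.camera("wrist"); cv2.imwrite("pics/f.png",c["image"])
c=cams.camera("side"); cv2.imwrite("pics/f2.png",cv2.resize(c["image"][100:300,200:420],None,fx=3,fy=3))
```

```text
False [113.39  85.49   5.72   2.76   8.69] 14.9917
```

View pics/f.png

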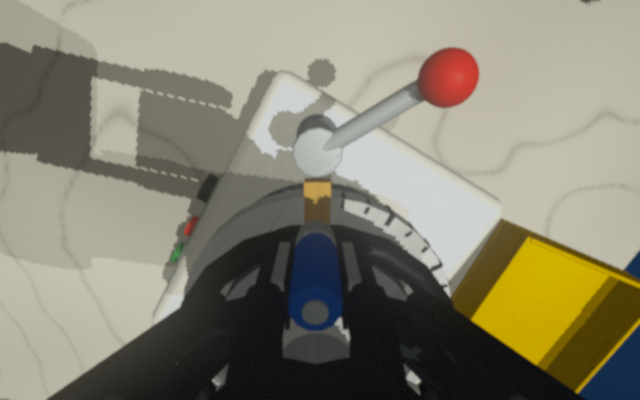

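View pics/f2.png

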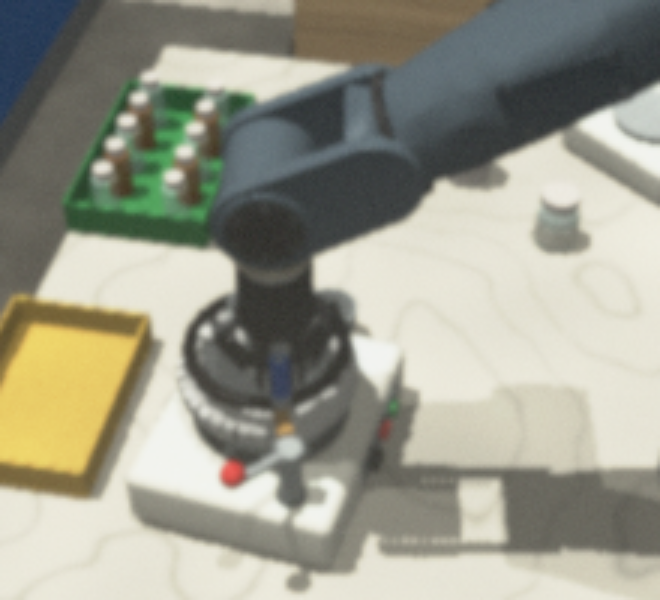

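Run:
```python
from h import *
a0=np.radians(113.39)
for k in range(1,19):
    s=goto(a0+np.radians(5)*k,85.45,v=50,sf=12)
    aa,rr=ang()
    if k%3==0 or s: print(s,np.round([np.degrees(aa),rr,*forces(aa,8)],2),bot.read_clock())
    if s: break
bot.hold(.4); aa,rr=ang(); print(np.degrees(aa)-113.39,forces(aa,10),bot.read_eef_pos(),bot.read_clock())
c=cams.camera("top"); cv2.imwrite("pics/g.png",cv2.resize(c["image"][120:225,205:365],None,fx=5,fy=5,interpolation=cv2.INTER_CUBIC))
```

```text
False [128.61  85.48   1.06   2.89   6.57] 16.0083
False [143.66  85.45   1.2    3.25   6.79] 16.9083
False [158.71  85.45   1.31   1.49   6.13] 17.8083
False [173.74  85.4    2.12   1.62   5.37] 18.7083
False [188.7   85.33   1.69   0.56   5.24] 19.6083
False [203.54  85.28   1.86   0.31   4.68] 20.5083
90.03128362171309 (np.float64(1.4688734367568814), np.float64(0.30682321712920513), np.float64(4.829546915973796)) [499.13085318  30.39539096 210.1374876 ] 20.9083
```

View pics/g.png

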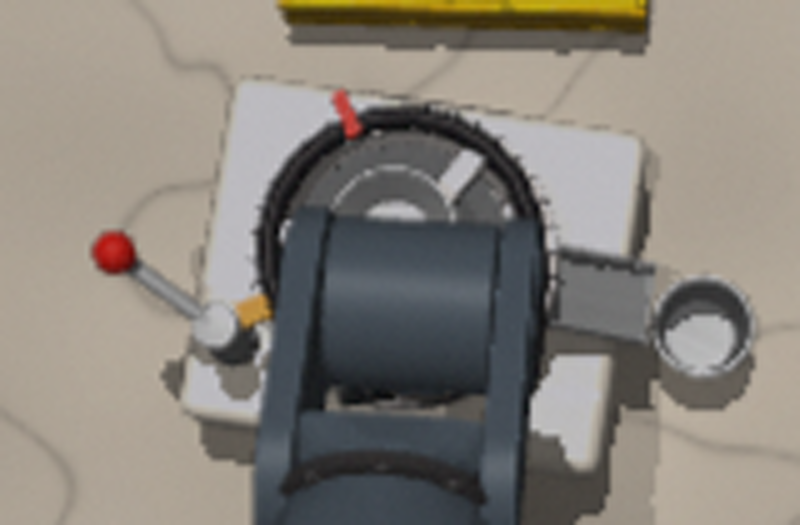

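Run:
```python
from h import *
bot.gripper_open(); bot.hold(.1)
p=bot.read_eef_pos(); bot.movel([p[0],p[1],340],max_speed=150)
b=np.radians(58)
bot.move_ptp([470,200,400],att(np.pi,1))
c=cams.camera("wrist"); cv2.imwrite("pics/i.png",c["image"])
for col in("red","blue"):
    for bb,s in blobs(c["image"],col,(0,0,640,250)): print(col,bb,s,[ray(c,*bb,z).round(1)[:2].tolist() for z in (150,186,225,250)])
print(bot.read_clock())
```

```text
red (np.float64(270.4), np.float64(69.9)) [259, 58, 24, 25, 476] [[572.5, 251.6], [570.4, 246.8], [568.2, 241.7], [566.7, 238.4]]
red (np.float64(416.4), np.float64(161.4)) [412, 160, 10, 4, 30] [[466.6, 74.8], [474.2, 86.3], [482.5, 98.7], [487.8, 106.6]]
blue (np.float64(29.1), np.float64(65.6)) [0, 29, 69, 72, 3492] [[576.9, 525.7], [574.4, 495.8], [571.7, 463.4], [570.0, 442.6]]
blue (np.float64(497.7), np.float64(146.3)) [489, 137, 22, 21, 236] [[485.4, -22.8], [491.3, -2.4], [497.7, 19.7], [501.9, 33.9]]
26.0167
```

View pics/i.png

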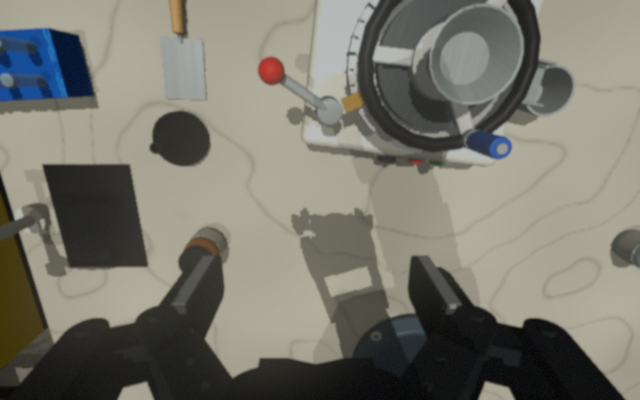

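Run:
```python
from h import *
c=cams.camera("wrist")
print("griptop",ray(c,502.5,148.5,250).round(1),"cap",[ray(c,330,110,z).round(1) for z in(165,175,185)])
K0=np.array([570.,246.5]); b=np.radians(58)
bot.move_ptp([*K0,290],att(b,-1))
print(bot.movel([*K0,168],max_speed=100,stop_force=10))
bot.gripper_close(effort=40); bot.hold(.2)
print(bot.read_opening(),bot.read_ft_force(),bot.read_eef_pos(),bot.read_clock())
c=cams.camera("side"); cv2.imwrite("pics/j.png",cv2.resize(c["image"][100:300,200:420],None,fx=3,fy=3))
```

```text
griptop [499.8  29.1 250. ] cap [array([529.1, 183.6, 165. ]), array([529.6, 184.1, 175. ]), array([530.2, 184.5, 185. ])]
False
25.400913406294706 [-2.88627952  0.21759855  4.93054173] [570.01887039 246.54086369 168.25627506] 29.1583
```

View pics/j.png

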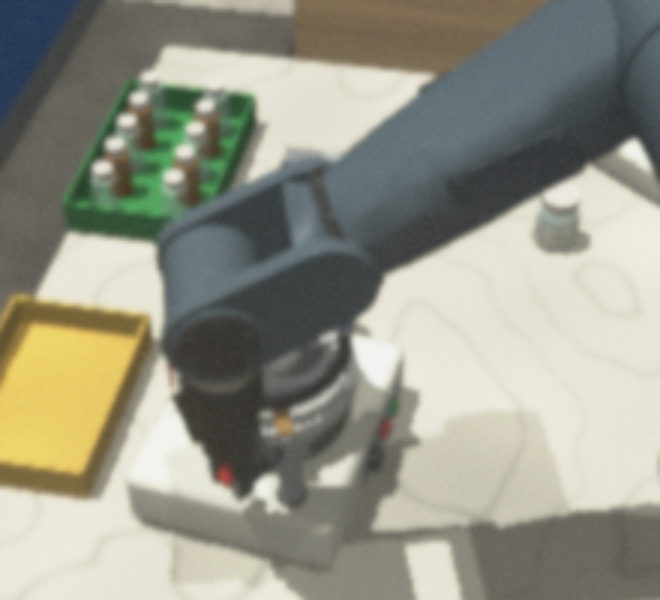

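Run:
```python
from h import *
P=np.array([530.,182.5])
def st():
    p=bot.read_eef_pos(); d=p[:2]-P; return np.arctan2(d[1],d[0]),np.hypot(*d)
b0,r0=st(); print(np.degrees(b0),r0)
def go(b,v=40,sf=25): 
    return bot.movel([P[0]+r0*np.cos(b),P[1]+r0*np.sin(b),168],att(b,-1),max_speed=v,stop_force=sf)
for k in range(1,14):
    s=go(b0+1.04*k/13); bb,rr=st(); f=forces(bb,6)
    print(s,np.round([bb-b0,rr,*f,bot.read_opening()],2),round(bot.read_clock(),2))
    if s or np.hypot(f[0],f[1])>30: break
c=cams.camera("side"); cv2.imwrite("pics/k.png",cv2.resize(c["image"][100:300,200:420],None,fx=3,fy=3))
```

```text
58.00191401891985 75.52524538381455
False [ 0.08 75.78  3.57  0.25  5.95 25.81] 29.51
False [ 0.16 76.01  3.36  4.65  6.14 25.75] 29.81
False [ 0.24 76.32  2.75  6.18  4.03 25.76] 30.11
False [ 0.32 76.59  2.37  7.76  3.19 25.65] 30.41
False [ 0.4  76.85  0.79  9.82  4.57 25.86] 30.71
False [ 0.48 77.12  1.21 11.91  4.09 25.88] 31.01
False [ 0.56 77.33  0.62 14.52  3.14 25.57] 31.31
False [ 0.64 77.56  0.46 15.11  2.63 25.6 ] 31.61
False [ 0.72 77.81 -0.77 17.96  2.82 25.55] 31.91
False [ 0.79 78.03 -0.89 19.51  4.25 25.57] 32.21
False [ 0.87 78.2  -2.01 21.68  3.45 26.02] 32.51
False [ 0.95 78.39 -3.47 23.32  3.32 25.48] 32.81
False [ 1.03 78.54 -4.6  24.69  4.62 25.47] 33.11
```

View pics/k.png

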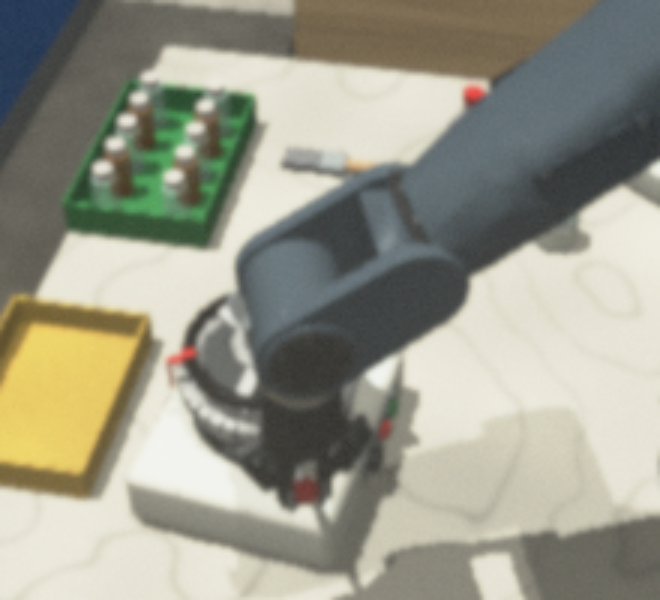

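Run:
```python
from h import *
bot.gripper_open(); bot.hold(.1)
p=bot.read_eef_pos(); bot.movel([p[0],p[1],300],max_speed=150)
bot.move_ptp([430,200,400],att(np.pi,1))
c=cams.camera("wrist"); cv2.imwrite("pics/l.png",c["image"])
for col in("red","blue"):
    for bb,s in blobs(c["image"],col,(150,0,640,250)): print(col,bb,s,[ray(c,*bb,z).round(1)[:2].tolist() for z in (150,186,225,250)])
t=cams.camera("top"); cv2.imwrite("pics/l_top.png",t["image"])
for bb,s in blobs(t["image"],"red",(205,120,365,225)): print(bb,s,[ray(t,*bb,z).round(1)[:2].tolist() for z in (150,186)])
print(bot.read_clock())
```

```text
red (np.float64(266.5), np.float64(104.5)) [255, 93, 24, 24, 430] [[494.3, 257.9], [495.8, 252.5], [497.3, 246.8], [498.3, 243.1]]
red (np.float64(417.9), np.float64(134.6)) [412, 133, 12, 4, 35] [[459.5, 76.4], [464.2, 87.7], [469.2, 100.0], [472.4, 107.8]]
blue (np.float64(501.8), np.float64(99.3)) [478, 91, 42, 23, 403] [[500.6, -17.6], [501.4, 2.3], [502.4, 23.9], [503.0, 37.8]]
(np.float64(274.2), np.float64(143.2)) [272, 139, 5, 9, 22] [[669.0, 104.4], [660.9, 100.3]]
(np.float64(292.3), np.float64(213.0)) [290, 212, 6, 3, 13] [[441.2, 37.6], [438.5, 35.1]]
36.75
```

View pics/l.png

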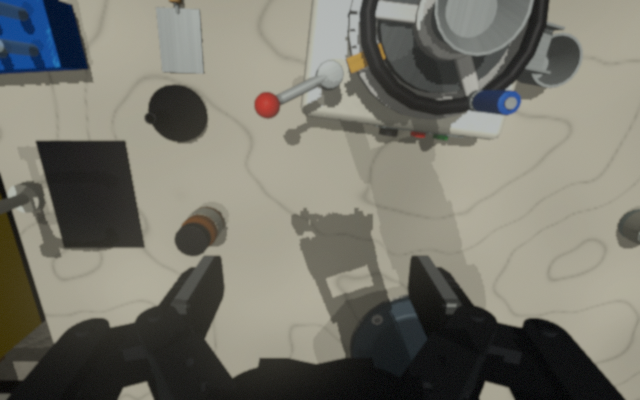

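View pics/l_top.png

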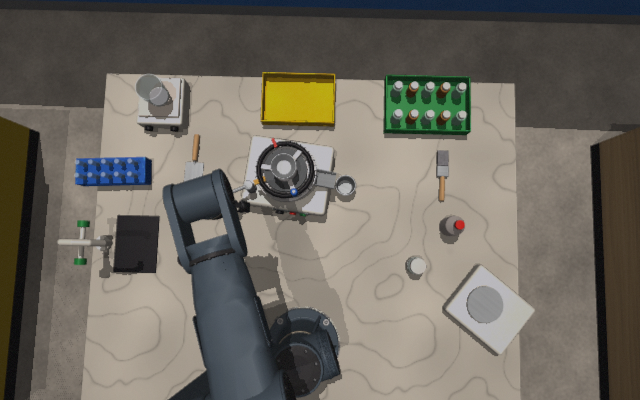

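Run:
```python
from h import *
c=cams.camera("wrist"); g=ray(c,511,102,250); print(g.round(1),np.degrees(np.arctan2(g[1]-C[1],g[0]-C[0]))%360-113.39)
bot.hold(.2); bot.finish_job(); print(bot.read_clock())
```

```text
[500.7  29.3 250. ] 91.13455081095812
the job is handed in; nothing more can be done
the job is handed in; nothing more can be done
```

I closed the mill until the stones touched, opened it a quarter turn, clamped it with the locking lever and let go. The job was handed in at about 37 s of the 72 s allowed.

- **Touch:** I turned the crank clockwise about 65°. The tangential force stepped up by about 5–6 N at a crank angle of about 114–116°. One further small step took the reading from about 4 N to 5.7 N, confirming contact. The farthest point was 113.4°, roughly 2° past touch and well short of jamming.
- **Quarter turn:** I opened it 90.0°, measured at the tool. After releasing the crank and clamping the lever, a camera check on the crank grip gave about 91°, against a tolerance of 12°. I took this from the crank angle and did not count the scale divisions at the red pointer.
- **Lock:** I swung the lever 1.03 rad by tool angle, and the knob's positions before and after give about 1.04 rad. With the lever starting between 0 and 0.15 rad, that puts it beyond 0.95 rad.
- **Disagreement:** During the swing the sideways force along the lever rose to about 25 N because my estimate of the pivot was about 3 mm off. That is below the 40 N and 120 N limits, and it went away on release.
- **Bystanders:** The last top view shows the cup, clear jar, bottle and brush unmoved. The arm hid the funnel and amber jar and part of the spatula there. All three appear undisturbed in the wrist view, but I did not measure their positions.

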